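Let down the ratchet-propped work board

TASK

The tilting work board with the control unit is propped up on its ratchet; let it down so that it lies flat on its stand. Raise it by its handle bar through the remaining notches and past the top, pressing only lightly into the rubber buffer there until the pawl falls clear, then lower the board gently by hand all the way and let go; leave the other things on the table alone.

Things in the scene. Friction and masses are not known exactly. Their poses are not given: they have to be found in the camera images.
- board: plywood board, 162 mm deep, 250 wide, 9 thick, with an aluminium control unit on top. Origin on the hinge axis, mid-width, 120 mm above the table; y along the hinge, -x from hinge to handle, z square to the board: its angle to the vertical is the tilt (0 = flat; start about 16 to 32 degrees). Weighs 0.35 to 0.7 kg: 1 to 3 N at the handle. Once the pawl is clear it is unbraked and drops if let go
- handle (a point): centre of the handle, a round steel bar 12 mm thick, 128 long, parallel to the hinge and 220 mm from it, on two flat arms 60 mm either side of centre; 55 mm of free air between bar axis and board edge. y along the bar, other axes as the board's. Height 120 mm when the board is flat, 270 to 336 at the top. The bar can turn between finger pads, so the gripper may keep pointing down
- stand: dark steel stand fixed to the table, 250 x 360 mm foot; origin under it, x as the flat board's (hinge at +90 mm). On its +y side, outside the board, a toothed steel disc turns with the board. A pawl clicks into it every 10 degrees as the board rises, and blocks it from coming down
- pawl_pivot (a point): pivot of the pawl, a 65 mm steel strut leaning by its weight on the teeth. 31 to 48 degrees above the start tilt (it varies) a cam on the disc pushes it past upright; it falls over towards the robot in about half a second and the board is free. Lowered too soon, the board is caught 8 to 19 degrees lower, in the last notch, and can be raised again
- buffer (a joint): squeeze of the rubber buffer (m, 0 = free), a black plug 18 mm across over the disc, that a lug on the disc meets 1.5 degrees before the pawl goes over. Springy: the upward pull on the handle is under 4 N before it, 7 to 10 N where the pawl goes over (2 mm squeeze), 18 N at 4 mm, where it is overloaded, 2 degrees on. A bar turning in tightly gripped fingers adds about 2 N
- joystick: bystander: a black hand joystick on a round foot, 68 mm wide, 144 mm high; origin under its centre; leave it where it is
- spool: bystander: an empty white wire spool, 64 mm wide, 45 mm high; origin under its centre; leave it where it is
- driver: bystander: a screwdriver with a red handle, lying; origin under its middle; leave it where it is
- crimper: bystander: a crimping tool with orange handles, 180 mm long, lying; origin under its joint; leave it where it is
- plug: bystander: a black connector housing, 45 x 28 x 22 mm; origin under its centre; leave it where it is
- relay: bystander: a black relay, 28 x 28 x 29 mm; origin under its centre; leave it where it is
- tray: bystander: a grey parts tray, 120 x 90 x 30 mm; origin under its centre; leave it where it is

How it is judged:
By the outcome, as a careful person would: the job done as asked, in the order asked, and still so for the second after the job is handed in, with the robot touching nothing.
It also fails if it takes over 72 s, if anything falls off the work surface, if the arm or the gripper's body presses on something with over 40 N, if the wrist force passes 120 N, or if a joint passes its speed limit or range.

ROBOT

A 7-joint arm with a two-finger parallel gripper is mounted at the origin on the work surface. World frame = base frame: x ahead of the robot, y to its left, z up, the work surface at z = 0. Lengths are in m, angles in rad, forces in N, time in s.
With the tool pointing down it reaches from about 0.4 to 0.85 m from the base axis. Payload 10.4 kg.
Tool frame: the origin (TCP) lies midway between the tips of the shut fingers; the grasp point (between the pads) lies 19 mm behind it; z points along the fingers, x is the direction in which the jaws open and shut, and the axes are right-handed (so a half turn about z gives the same grasp; the last joint's range is limited). The gripper opens to 85 mm and grips with 20 to 120 N. Pads are 22 mm wide; open, the fingers measure 114 mm over their backs; the gripper's body (76 mm by 85 mm) begins 54 mm behind the grasp point. The pads swing forward as they close: fully open they stand 13 mm farther back than shut.
Start: joints at [1.201, 0.332, -0.065, 1.46, 0.022, 1.35, -0.088], TCP at [0.212, -0.588, 0.231] pointing down, gripper open.
Joint ranges: [-2.6, 2.6], [-0.5, 2.12], [-1.47, 1.34], [0.16, 2.42], [-1.27, 4.41], [0.06, 2.06], [-2.6, 2.6]. Speed limits (rad/s): [2.22, 2.22, 2.79, 2.79, 3.14, 3.14, 3.14].

INTERFACE

Orientations are given as a unit quaternion [x, y, z, w].
In Python, from workcell import monitor, eyes, ticket, models gives the robot as it stands.
- The arm moves only by the tool servo_tool, never from a script. Its argument "motion" is a list of rows, each a list of 7 numbers: the opening, from 0 (shut) to 1 (fully open), then the shift along the tool's x, y, z in m, then the turn, a rotation vector about the tool's x, y, z in degrees. In form: [[fingers, tx, ty, tz, rx, ry, rz], ...]. A call has 1 to 20 rows; each row is the pose to reach, as a shift and turn from the pose commanded when the call began, along the tool's axes at that moment; what a row does not reach only later rows make up. A row lasts 1/8 s, in which the tool goes at most 62.5 mm and 10.7 degrees, less where a joint would pass 70% of its speed; a pose out of reach is approached as far as the arm can. A call with a gripper value outside its range is refused whole. The fingers move at their own pace and stop on an object; "grip_force" is the grip in N (left out, the last holds). Time passes only in rows, so rows that repeat a pose let the fingers close. It gives the time, the measured TCP pose, the force and the opening at its end, in the units of the state.
- monitor.get_obs(): the state, without advancing time (a new reading comes with each control period).
- eyes.camera(name): name is "side" or "top"; returns (picture, depth): 420x560x3 uint8, blue, green, red; 420x560 float32, m along the optical axis (not along the pixel's ray), 0 where there is no reading.
- eyes.camera_info(name): a dict with "intrinsics" (3x3 intrinsics, pixels), "extrinsics" (4x4, takes a point from world to camera coordinates). Camera axes: x right, y down, z forward; pixel columns grow to the right and rows downward; lengths in m; the calibration is good to about 2 mm. A picture is of the moment at which its call begins. camera_info takes no time and is no camera call.
- ticket.hand_in(): hands the job in, once; it reports no verdict.
Trained networks look in the newest picture that a camera, given by its name, has taken for a name from the list of things; names that differ only in an ending like _2 or _b are one class to them, and where a whole thing is asked for, a point or a joint stands for the part that bears it (a point fixed in the world has none). Each returns a list of dicts, best first, with "confidence" (0 to 1); they miss things now and then, are a little off and sometimes report something else, mostly with a low value. They report only what shows in the picture. A call takes as long as a camera call.
- models.boxes_of(camera, thing): "point" ([x, y, z] in m, in the coordinates of the camera as it stood for that picture, good to about 4 mm: the middle of the surface that is visible of it).
The state is a dict: "clock": time; "joint_pos": joint angles; "joint_velocities": joint speeds; "tau": joint torques, N m; "position": TCP position; "ee_rot": TCP orientation; "ft_force": force on the tool from outside, world axes, zero at the start; "torque": the same for the moment, N m; "grip_width": opening from 0.0 (shut) to 1.0 (fully open).
Only numpy, scipy, OpenCV 4.12 (cv2) and the standard library are available. Lean on these libraries where they do the work, as an engineer would, in place of code of your own. Each camera call takes 0.05 s, during which the arm holds its last target. There are 200 camera calls.

## Working session

There is one attempt and no reset: what is moved stays moved. The work goes in short steps, Python scripts to look and compute and a tool call to move; the robot and the scene stay as the last step left them, time stands still between calls to the robot, and variables do not carry over. Pictures are saved under pics/ and viewed, about 8 in all and at most 12, crops included, and the job is handed in when it is done.

Besides the shell and the picture viewer there is one more tool, called after "Emit:" as name(argument=value, ...), one argument or row to a line, values as JSON. servo_tool: Moves the arm, as the interface text tells. Its arguments: {"type":"object","properties":{"motion":{"type":"array"},"grip_force":{"type":"number"}},"required":["motion"]}

```bash
mkdir -p pics; cat > h.py <<'E'
import numpy as np, cv2
from scipy.spatial.transform import Rotation as R
from workcell import monitor, eyes, ticket, models
def snap(c,name):
    im,d=eyes.camera(c); cv2.imwrite(f'pics/{name}.png',im); return im,d
def w(c,p):
    return (np.linalg.inv(eyes.camera_info(c)['extrinsics'])@np.append(p,1))[:3]
def px(c,u,v,d):
    K=eyes.camera_info(c)['intrinsics']; z=d[v,u]
    return w(c,[(u-K[0,2])*z/K[0,0],(v-K[1,2])*z/K[1,1],z])
def proj(c,p):
    i=eyes.camera_info(c); q=i['extrinsics']@np.append(p,1); a=i['intrinsics']@q[:3]; return a[:2]/a[2]
E
python3 - <<'E'
from h import *
np.set_printoptions(precision=3,suppress=True)
for c in ['side','top']:
    im,d=snap(c,c+'0'); np.save(c+'0.npy',d)
    print(c,'cam at',w(c,[0,0,0]))
    for t in ['handle','board','stand','pawl_pivot','buffer','joystick']:
        for b in models.boxes_of(c,t)[:2]: print(t,round(b['confidence'],2),w(c,b['point']),proj(c,w(c,b['point'])).round())
o=monitor.get_obs(); print(o['clock'],o['position'],o['ee_rot'],o['ft_force'])
print(R.from_quat(o['ee_rot']).as_matrix())
E
```

```text
side cam at [0.459 0.921 0.826]
handle 0.59 [0.63  0.131 0.185] [235. 234.]
board 0.73 [0.63  0.127 0.184] [235. 233.]
stand 0.98 [0.637 0.197 0.117] [228. 274.]
pawl_pivot 0.56 [0.636 0.196 0.114] [229. 275.]
buffer 0.6 [0.67  0.266 0.213] [203. 263.]
joystick 0.57 [0.596 0.382 0.033] [234. 368.]
joystick 0.22 [0.404 0.112 0.02 ] [326. 285.]
top cam at [ 0.362 -0.001  1.205]
handle 0.88 [0.633 0.091 0.185] [245. 153.]
board 0.84 [0.633 0.094 0.187] [244. 153.]
stand 0.96 [0.619 0.11  0.137] [239. 162.]
pawl_pivot 0.61 [ 0.497 -0.484  0.002] [439. 210.]
buffer 0.25 [0.613 0.114 0.134] [238. 165.]
joystick 0.93 [0.592 0.368 0.024] [157. 181.]
0.7 [ 0.212 -0.588  0.231] [ 0.818 -0.575  0.     0.   ] [-0.709  0.069 -0.673]
[[ 0.34 -0.94  0.  ]
 [-0.94 -0.34 -0.  ]
 [ 0.   -0.   -1.  ]]
```

View pics/side0.png

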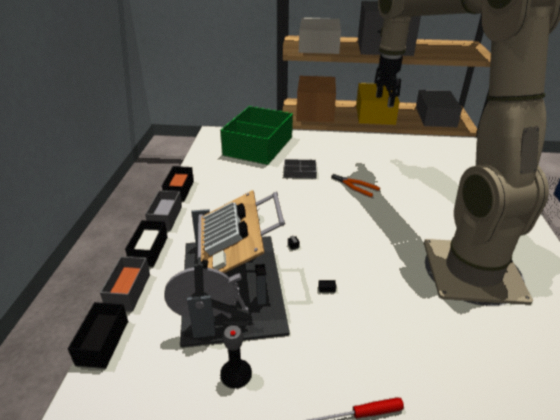

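View pics/top0.png

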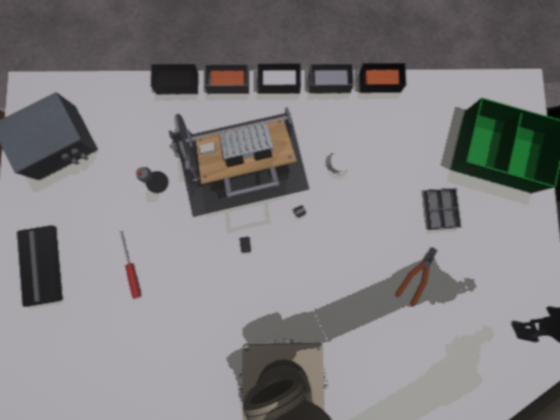

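```bash
python3 - <<'E'
from h import *
np.set_printoptions(precision=3,suppress=True)
def cloud(c):
    d=np.load(c+'0.npy'); i=eyes.camera_info(c); K=i['intrinsics']; v,u=np.mgrid[:420,:560]
    P=np.stack([(u-K[0,2])*d/K[0,0],(v-K[1,2])*d/K[1,1],d,np.ones_like(d)],-1)
    return (P@np.linalg.inv(i['extrinsics']).T)[...,:3],d
P,d=cloud('top'); im=cv2.imread('pics/top0.png')
# board plane via wood colour
hsv=cv2.cvtColor(im,cv2.COLOR_BGR2HSV)
roi=np.zeros((420,560),bool); roi[110:195,185:300]=1
m=roi&(hsv[...,0]>8)&(hsv[...,0]<25)&(hsv[...,1]>90)&(d>0)
Q=P[m]; c=np.median(Q,0)
for _ in range(4):
    n=np.linalg.svd(Q-Q.mean(0),full_matrices=False)[2][2]; n*=np.sign(n[2]); r=(Q-Q.mean(0))@n; Q=Q[abs(r)<max(.004,2*r.std())]
print('wood',len(Q),Q.mean(0),'n',n,'tilt',np.degrees(np.arccos(n[2])),'dir deg',np.degrees(np.arctan2(n[1],n[0])), r.std())
for c in ['top','side']:
    P,_=cloud(c)
    roi=np.zeros((420,560),bool)
    if c=='top': roi[165:200,215:285]=1
    else: roi[185:245,255:290]=1
    for v,u in np.argwhere(roi&(P[...,2]>.1))[::1]:
        p=P[v,u]
        if p[0]<.575 and p[2]>.15: print(c,u,v,p) if (u%4==0) else None
a=cv2.resize(cv2.imread('pics/top0.png')[95:215,165:315],None,fx=3.5,fy=3.5,interpolation=2)
b=cv2.resize(cv2.imread('pics/side0.png')[180:350,155:305],None,fx=2.47,fy=2.47,interpolation=2)
h=max(a.shape[0],b.shape[0]); a=cv2.copyMakeBorder(a,0,h-a.shape[0],0,0,0); b=cv2.copyMakeBorder(b,0,h-b.shape[0],0,0,0)
o=np.hstack([a,b])[:600]; o=cv2.resize(o,None,fx=min(1,800/o.shape[1]),fy=min(1,800/o.shape[1])); cv2.imwrite('pics/crop0.png',o)
E
```

```text
wood 2119 [0.627 0.09  0.177] n [0.455 0.103 0.885] tilt 27.800253275817134 dir deg 12.705181228649565 0.001433435145132596
top 272 173 [0.573 0.02  0.211]
top 224 174 [0.575 0.143 0.198]
top 228 174 [0.574 0.133 0.198]
top 232 174 [0.575 0.123 0.197]
top 236 174 [0.574 0.113 0.2  ]
top 240 174 [0.574 0.103 0.197]
top 272 174 [0.57  0.02  0.211]
top 216 175 [0.573 0.164 0.196]
top 220 175 [0.572 0.153 0.199]
top 224 175 [0.572 0.143 0.199]
top 228 175 [0.572 0.133 0.199]
top 232 175 [0.571 0.123 0.2  ]
top 236 175 [0.571 0.113 0.199]
top 272 175 [0.568 0.02  0.212]
top 216 176 [0.57  0.164 0.194]
top 220 176 [0.57  0.154 0.197]
top 224 176 [0.568 0.143 0.203]
top 228 176 [0.569 0.133 0.2  ]
top 232 176 [0.57  0.123 0.194]
top 272 176 [0.564 0.02  0.215]
top 276 176 [0.564 0.01  0.214]
top 216 177 [0.566 0.163 0.2  ]
top 220 177 [0.567 0.153 0.2  ]
top 224 177 [0.566 0.143 0.203]
top 228 177 [0.566 0.133 0.199]
top 260 177 [ 0.362 -0.001  1.205]
top 272 177 [0.561 0.02  0.218]
top 276 177 [0.562 0.01  0.215]
top 216 178 [0.564 0.163 0.2  ]
top 220 178 [0.564 0.153 0.2  ]
top 224 178 [
[... 5563 characters left out ...]
 0.207]
side 260 232 [0.569 0.137 0.2  ]
side 264 232 [0.559 0.141 0.204]
side 268 232 [0.55  0.139 0.203]
side 260 233 [0.568 0.139 0.199]
side 264 233 [0.559 0.142 0.202]
side 260 234 [0.568 0.143 0.199]
side 264 234 [0.559 0.142 0.199]
side 260 235 [0.568 0.146 0.198]
side 260 236 [0.567 0.15  0.199]
side 260 237 [0.566 0.155 0.2  ]
side 260 238 [0.566 0.159 0.2  ]
side 260 239 [0.566 0.161 0.199]
side 260 240 [0.565 0.166 0.2  ]
side 256 241 [0.575 0.163 0.194]
side 260 241 [0.565 0.168 0.199]
side 256 242 [0.574 0.167 0.195]
side 260 242 [0.565 0.171 0.199]
side 256 243 [0.574 0.172 0.195]
side 260 243 [0.564 0.178 0.201]
side 256 244 [0.573 0.175 0.195]
side 260 244 [0.564 0.179 0.199]
```

View pics/crop0.png

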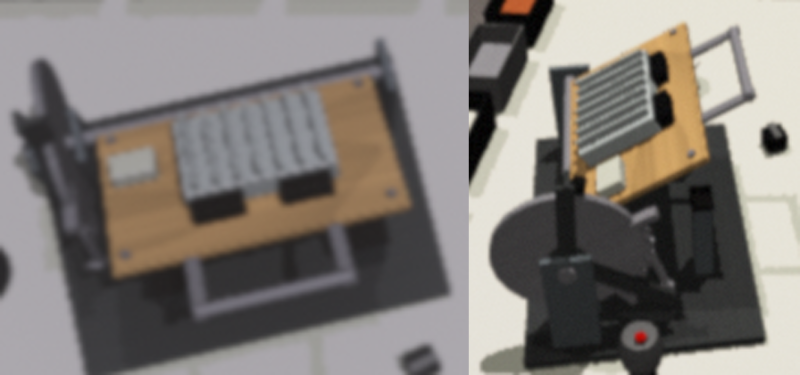

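The side and top pictures agree. The bar runs about (0.54, 0.01) to (0.516, 0.13) with its axis near z 0.223. In the top picture it sits around (252,189). The pawl and disc are at about (235,275) in the side picture. Fitted tilt is about 27.9°, yaw 12.7°, and the hinge is near (0.719, 0.115, 0.12). I'm moving above the bar.

Emit:
servo_tool(
  motion=[
    [0.5, -0.03, -0.045, -0.04, 0, 0, -8],
    [0.5, -0.06, -0.095, -0.08, 0, 0, -16],
    [0.5, -0.09, -0.145, -0.1, 0, 0, -24],
    [0.5, -0.12, -0.2, -0.1, 0, 0, -32],
    [0.5, -0.15, -0.25, -0.1, 0, 0, -40],
    [0.5, -0.18, -0.3, -0.1, 0, 0, -48],
    [0.5, -0.21, -0.35, -0.1, 0, 0, -56],
    [0.5, -0.25, -0.39, -0.1, 0, 0, -64],
    [0.5, -0.3, -0.42, -0.1, 0, 0, -72],
    [0.5, -0.35, -0.45, -0.1, 0, 0, -78],
    [0.5, -0.4, -0.475, -0.1, 0, 0, -82.8],
    [0.5, -0.45, -0.495, -0.09, 0, 0, -82.8],
    [0.5, -0.485, -0.51, -0.08, 0, 0, -82.8],
    [0.5, -0.5136, -0.5216, -0.08, 0, 0, -82.8],
    [0.5, -0.5136, -0.5216, -0.08, 0, 0, -82.8],
    [0.5, -0.5136, -0.5216, -0.08, 0, 0, -82.8],
    [0.5, -0.5136, -0.5216, -0.08, 0, 0, -82.8],
    [0.5, -0.5136, -0.5216, -0.08, 0, 0, -82.8],
  ],
  grip_force=30,
)

```text
clock: 2.95
position: [0.5285, 0.0716, 0.3113]
ee_rot: [0.994, 0.11, 0.0, 0.0]
ft_force: [-0.2, 0.7, -0.4]
grip_width: 0.497
```

Emit:
servo_tool(
  motion=[
    [0.5, 0, 0, 0.03, 0, 0, 0],
    [0.5, 0, 0, 0.06, 0, 0, 0],
    [0.5, 0, 0, 0.085, 0, 0, 0],
    [0.5, 0, 0, 0.107, 0, 0, 0],
    [0.5, 0, 0, 0.107, 0, 0, 0],
    [0.5, 0, 0, 0.107, 0, 0, 0],
  ],
)

```text
clock: 3.7
position: [0.5289, 0.0724, 0.2053]
ee_rot: [0.994, 0.11, 0.001, 0.0]
ft_force: [-0.4, 0.2, 0.6]
grip_width: 0.499
```

```bash
python3 - <<'E'
from h import *
o=monitor.get_obs(); print(o['position'],o['ft_force'])
a,_=snap('side','side1'); b,_=snap('top','top1')
a=cv2.resize(a[150:330,160:340],(450,450),interpolation=2); b=cv2.resize(b[120:220,200:270],(315,450),interpolation=2)
cv2.imwrite('pics/c1.png',np.hstack([a,b]))
E
```

```text
[0.52887674 0.07242861 0.20530404] [-0.4228448   0.21651317  0.57761574]
```

View pics/c1.png

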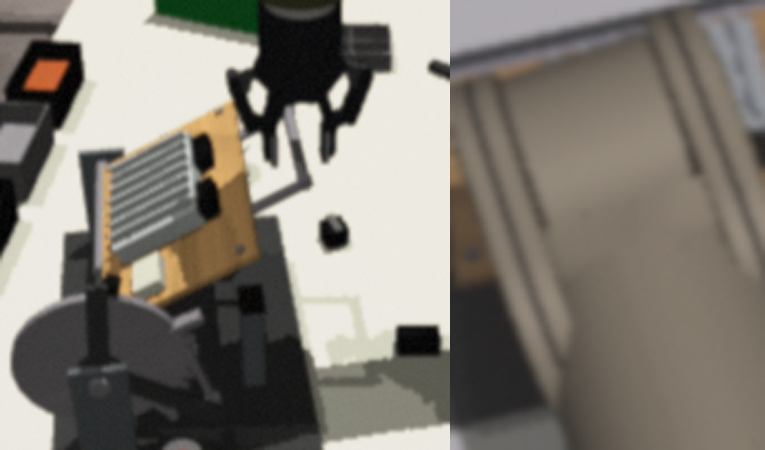

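In the crop, the bar at about (292,130) passes between the two fingers at (270,150) and (328,145). No contact yet, so I'm closing.

Emit:
servo_tool(
  motion=[
    [0.3, 0, 0, 0, 0, 0, 0],
    [0.1, 0, 0, 0, 0, 0, 0],
    [0, 0, 0, 0, 0, 0, 0],
    [0, 0, 0, 0, 0, 0, 0],
    [0, 0, 0, 0, 0, 0, 0],
    [0, 0, 0, 0, 0, 0, 0],
  ],
  grip_force=25,
)

```text
clock: 4.55
position: [0.531, 0.0731, 0.205]
ee_rot: [0.994, 0.11, 0.003, -0.001]
ft_force: [15.1, 2.9, -6.7]
grip_width: 0.128
```

Emit:
servo_tool(
  motion=[
    [0, 0.001, 0, 0.0005, 0, 0, 0],
    [0, 0.002, 0, 0.001, 0, 0, 0],
    [0, 0.002, 0, 0.001, 0, 0, 0],
  ],
)

```text
clock: 4.92
position: [0.5307, 0.073, 0.2038]
ee_rot: [0.994, 0.11, 0.0, 0.0]
ft_force: [1.2, -0.4, 3.7]
grip_width: 0.126
```

```bash
cat >> h.py <<'E'
u=np.array([.9755,.2198,0])
def state(f0=(-.4,.2,.5)):
    o=monitor.get_obs(); p=o['position']+[0,0,.019]; F=np.array(o['ft_force'])-f0
    th=np.arcsin((p[2]-.12)/.22); s,c=np.sin(th),np.cos(th)
    print('t %.2f tilt %.1f pos %s pull %.1f radial %.1f (to hinge +) side %.1f grip %.3f'%(o['clock'],np.degrees(th),np.round(o['position'],4),-(F@u*s+F[2]*c),F@u*c-F[2]*s,F@[-u[1],u[0],0],o['grip_width']))
def rows(a,b,n,g=0):
    A=np.radians(a)
    for x in np.linspace(a,b,n+1)[1:]:
        x=np.radians(x); print([g,round(.22*(np.cos(A)-np.cos(x)),4),0,round(.22*(np.sin(A)-np.sin(x)),4),0,0,0],end=', ')
    print()
E
python3 -c "
from h import *
state(); rows(28,44,12)"
```

```text
t 4.92 tilt 27.9 pos [0.5307 0.073  0.2038] pull -3.5 radial -0.2 (to hinge +) side -1.0 grip 0.126
[0, np.float64(0.0025), 0, np.float64(-0.0045), 0, 0, 0], [0, np.float64(0.005), 0, np.float64(-0.0089), 0, 0, 0], [0, np.float64(0.0077), 0, np.float64(-0.0133), 0, 0, 0], [0, np.float64(0.0104), 0, np.float64(-0.0176), 0, 0, 0], [0, np.float64(0.0133), 0, np.float64(-0.0219), 0, 0, 0], [0, np.float64(0.0163), 0, np.float64(-0.026), 0, 0, 0], [0, np.float64(0.0193), 0, np.float64(-0.0301), 0, 0, 0], [0, np.float64(0.0225), 0, np.float64(-0.0342), 0, 0, 0], [0, np.float64(0.0257), 0, np.float64(-0.0381), 0, 0, 0], [0, np.float64(0.0291), 0, np.float64(-0.042), 0, 0, 0], [0, np.float64(0.0325), 0, np.float64(-0.0458), 0, 0, 0], [0, np.float64(0.036), 0, np.float64(-0.0495), 0, 0, 0],
```

Radial force is gone, leaving a light downward load on the pawl. I'm raising to about 44°.

Emit:
servo_tool(
  motion=[
    [0, 0.0025, 0, -0.0045, 0, 0, 0],
    [0, 0.005, 0, -0.0089, 0, 0, 0],
    [0, 0.0077, 0, -0.0133, 0, 0, 0],
    [0, 0.0104, 0, -0.0176, 0, 0, 0],
    [0, 0.0133, 0, -0.0219, 0, 0, 0],
    [0, 0.0163, 0, -0.026, 0, 0, 0],
    [0, 0.0193, 0, -0.0301, 0, 0, 0],
    [0, 0.0225, 0, -0.0342, 0, 0, 0],
    [0, 0.0257, 0, -0.0381, 0, 0, 0],
    [0, 0.0291, 0, -0.042, 0, 0, 0],
    [0, 0.0325, 0, -0.0458, 0, 0, 0],
    [0, 0.036, 0, -0.0495, 0, 0, 0],
    [0, 0.036, 0, -0.0495, 0, 0, 0],
  ],
)

```text
clock: 6.55
position: [0.5646, 0.0807, 0.254]
ee_rot: [0.994, 0.11, -0.001, 0.0]
ft_force: [-12.2, -3.0, 9.6]
grip_width: 0.127
```

```bash
sed -i 's/round(\.22/float(round(.22/g; s/,4),0,float/,4)),0,float/; s/,4),0,0,0\]/,4)),0,0,0]/' h.py; python3 -c "
from h import *
state(); rows(44,55,10)"
```

```text
t 6.55 tilt 44.1 pos [0.5646 0.0807 0.254 ] pull 1.9 radial -15.1 (to hinge +) side -0.6 grip 0.127
[0, 0.003, 0, -0.003, 0, 0, 0], [0, 0.006, 0, -0.006, 0, 0, 0], [0, 0.0091, 0, -0.0089, 0, 0, 0], [0, 0.0122, 0, -0.0117, 0, 0, 0], [0, 0.0154, 0, -0.0145, 0, 0, 0], [0, 0.0186, 0, -0.0172, 0, 0, 0], [0, 0.0219, 0, -0.0198, 0, 0, 0], [0, 0.0252, 0, -0.0224, 0, 0, 0], [0, 0.0286, 0, -0.0249, 0, 0, 0], [0, 0.0321, 0, -0.0274, 0, 0, 0],
```

Radial force is −15 N, so the commanded arc is about 2 mm too tight and the true tilt is nearer 43°. I'll back off by that amount as I continue.

```bash
python3 -c "
from h import *
rows(43,54,10)"
```

```text
[0, 0.0029, 0, -0.0031, 0, 0, 0], [0, 0.0059, 0, -0.0061, 0, 0, 0], [0, 0.0089, 0, -0.009, 0, 0, 0], [0, 0.012, 0, -0.0119, 0, 0, 0], [0, 0.0151, 0, -0.0147, 0, 0, 0], [0, 0.0183, 0, -0.0175, 0, 0, 0], [0, 0.0216, 0, -0.0202, 0, 0, 0], [0, 0.0248, 0, -0.0228, 0, 0, 0], [0, 0.0282, 0, -0.0254, 0, 0, 0], [0, 0.0316, 0, -0.0279, 0, 0, 0],
```

Emit:
servo_tool(
  motion=[
    [0, -0.0007, 0, -0.0007, 0, 0, 0],
    [0, -0.0014, 0, -0.0014, 0, 0, 0],
    [0, 0.0015, 0, -0.0045, 0, 0, 0],
    [0, 0.0045, 0, -0.0075, 0, 0, 0],
    [0, 0.0075, 0, -0.0104, 0, 0, 0],
    [0, 0.0106, 0, -0.0133, 0, 0, 0],
    [0, 0.0137, 0, -0.0161, 0, 0, 0],
    [0, 0.0169, 0, -0.0189, 0, 0, 0],
    [0, 0.0202, 0, -0.0216, 0, 0, 0],
    [0, 0.0234, 0, -0.0242, 0, 0, 0],
    [0, 0.0268, 0, -0.0268, 0, 0, 0],
    [0, 0.0302, 0, -0.0293, 0, 0, 0],
    [0, 0.0302, 0, -0.0293, 0, 0, 0],
  ],
)

```text
clock: 8.18
position: [0.5952, 0.0876, 0.2829]
ee_rot: [0.994, 0.11, 0.0, 0.0]
ft_force: [-6.0, -0.3, 5.0]
grip_width: 0.127
```

```bash
python3 -c "
from h import *
state(); rows(54,58,8); rows(54,62,12)"
```

```text
t 8.18 tilt 55.8 pos [0.5952 0.0876 0.2829] pull 2.0 radial -6.9 (to hinge +) side 0.7 grip 0.127
[0, 0.0016, 0, -0.0011, 0, 0, 0], [0, 0.0031, 0, -0.0022, 0, 0, 0], [0, 0.0047, 0, -0.0033, 0, 0, 0], [0, 0.0063, 0, -0.0044, 0, 0, 0], [0, 0.0079, 0, -0.0055, 0, 0, 0], [0, 0.0095, 0, -0.0065, 0, 0, 0], [0, 0.0111, 0, -0.0076, 0, 0, 0], [0, 0.0127, 0, -0.0086, 0, 0, 0], 
[0, 0.0021, 0, -0.0015, 0, 0, 0], [0, 0.0042, 0, -0.003, 0, 0, 0], [0, 0.0063, 0, -0.0044, 0, 0, 0], [0, 0.0084, 0, -0.0058, 0, 0, 0], [0, 0.0106, 0, -0.0072, 0, 0, 0], [0, 0.0127, 0, -0.0086, 0, 0, 0], [0, 0.0149, 0, -0.0099, 0, 0, 0], [0, 0.0171, 0, -0.0112, 0, 0, 0], [0, 0.0193, 0, -0.0125, 0, 0, 0], [0, 0.0215, 0, -0.0138, 0, 0, 0], [0, 0.0238, 0, -0.015, 0, 0, 0], [0, 0.026, 0, -0.0163, 0, 0, 0],
```

Emit:
servo_tool(
  motion=[
    [0, -0.0006, 0, -0.0008, 0, 0, 0],
    [0, 0.001, 0, -0.0019, 0, 0, 0],
    [0, 0.0025, 0, -0.003, 0, 0, 0],
    [0, 0.0041, 0, -0.0041, 0, 0, 0],
    [0, 0.0057, 0, -0.0052, 0, 0, 0],
    [0, 0.0057, 0, -0.0052, 0, 0, 0],
    [0, 0.0057, 0, -0.0052, 0, 0, 0],
  ],
)

```text
clock: 9.05
position: [0.6007, 0.0888, 0.2874]
ee_rot: [0.994, 0.11, 0.0, -0.0]
ft_force: [1.2, 1.9, -2.6]
grip_width: 0.13
```

```bash
python3 -c "
from h import *
state()
for a in range(56,78,2): print(a,end=' ');rows(a,a+2,4)"
```

```text
t 9.05 tilt 57.9 pos [0.6007 0.0888 0.2874] pull 0.0 radial 3.7 (to hinge +) side 1.3 grip 0.130
56 [0, 0.0016, 0, -0.0011, 0, 0, 0], [0, 0.0032, 0, -0.0021, 0, 0, 0], [0, 0.0048, 0, -0.0032, 0, 0, 0], [0, 0.0064, 0, -0.0042, 0, 0, 0], 
58 [0, 0.0016, 0, -0.001, 0, 0, 0], [0, 0.0033, 0, -0.002, 0, 0, 0], [0, 0.0049, 0, -0.003, 0, 0, 0], [0, 0.0066, 0, -0.004, 0, 0, 0], 
60 [0, 0.0017, 0, -0.001, 0, 0, 0], [0, 0.0033, 0, -0.0019, 0, 0, 0], [0, 0.005, 0, -0.0028, 0, 0, 0], [0, 0.0067, 0, -0.0037, 0, 0, 0], 
62 [0, 0.0017, 0, -0.0009, 0, 0, 0], [0, 0.0034, 0, -0.0018, 0, 0, 0], [0, 0.0051, 0, -0.0026, 0, 0, 0], [0, 0.0068, 0, -0.0035, 0, 0, 0], 
64 [0, 0.0017, 0, -0.0008, 0, 0, 0], [0, 0.0035, 0, -0.0017, 0, 0, 0], [0, 0.0052, 0, -0.0025, 0, 0, 0], [0, 0.007, 0, -0.0032, 0, 0, 0], 
66 [0, 0.0018, 0, -0.0008, 0, 0, 0], [0, 0.0035, 0, -0.0015, 0, 0, 0], [0, 0.0053, 0, -0.0023, 0, 0, 0], [0, 0.0071, 0, -0.003, 0, 0, 0], 
68 [0, 0.0018, 0, -0.0007, 0, 0, 0], [0, 0.0036, 0, -0.0014, 0, 0, 0], [0, 0.0054, 0, -0.0021, 0, 0, 0], [0, 0.0072, 0, -0.0028, 0, 0, 0], 
70 [0, 0.0018, 0, -0.0006, 0, 0, 0], [0, 0.0036, 0, -0.0013, 0, 0, 0], [0, 0.0054, 0, -0.0019, 0, 0, 0], [0, 0.0073, 0, -0.0025, 0, 0, 0], 
72 [0, 0.0018, 0, -0.0006, 0, 0, 0], [0, 0.0037, 0, -0.0012, 0, 0, 0], [0, 0.0055, 0, -0.0017, 0, 0, 0], [0, 0.0073, 0, -0.0022, 0, 0, 0], 
74 [0, 0.0018, 0, -0.0005, 0, 0, 0], [0, 0.0037, 0, -0.001, 0, 0, 0], [0, 0.0056, 0, -0.0015, 0, 0, 0], [0, 0.0074, 0, -0.002, 0, 0, 0], 
76 [0, 0.0019, 0, -0.0005, 0, 0, 0], [0, 0.0037, 0, -0.0009, 0, 0, 0], [0, 0.0056, 0, -0.0013, 0, 0, 0], [0, 0.0075, 0, -0.0017, 0, 0, 0],
```

Emit:
servo_tool(
  motion=[
    [0, 0.0016, 0, -0.001, 0, 0, 0],
    [0, 0.0032, 0, -0.0021, 0, 0, 0],
    [0, 0.0048, 0, -0.0031, 0, 0, 0],
    [0, 0.0065, 0, -0.0041, 0, 0, 0],
    [0, 0.0065, 0, -0.0041, 0, 0, 0],
    [0, 0.0065, 0, -0.0041, 0, 0, 0],
  ],
)

```text
clock: 9.8
position: [0.6069, 0.0903, 0.2917]
ee_rot: [0.994, 0.11, 0.0, -0.0]
ft_force: [-2.0, 1.3, -0.1]
grip_width: 0.128
```

```bash
python3 -c "
from h import *
state()"
```

```text
t 9.80 tilt 60.1 pos [0.6069 0.0903 0.2917] pull 1.4 radial -0.2 (to hinge +) side 1.5 grip 0.128
```

Radial force is near zero and the buffer isn't touched yet. I'm continuing 2° at a time.

Emit:
servo_tool(
  motion=[
    [0, 0.0017, 0, -0.001, 0, 0, 0],
    [0, 0.0033, 0, -0.0019, 0, 0, 0],
    [0, 0.005, 0, -0.0029, 0, 0, 0],
    [0, 0.0066, 0, -0.0039, 0, 0, 0],
    [0, 0.0066, 0, -0.0039, 0, 0, 0],
    [0, 0.0066, 0, -0.0039, 0, 0, 0],
  ],
)

```text
clock: 10.55
position: [0.6134, 0.0917, 0.2957]
ee_rot: [0.994, 0.11, 0.0, 0.0]
ft_force: [-5.2, 1.0, 4.9]
grip_width: 0.126
```

```bash
python3 -c "
from h import *
state(); snap('side','s2')
im=cv2.imread('pics/s2.png'); cv2.imwrite('pics/s2c.png',cv2.resize(im[150:350,140:340],(600,600),interpolation=2))"
```

```text
t 10.55 tilt 62.2 pos [0.6134 0.0917 0.2957] pull 1.9 radial -6.0 (to hinge +) side 1.9 grip 0.126
```

View pics/s2c.png

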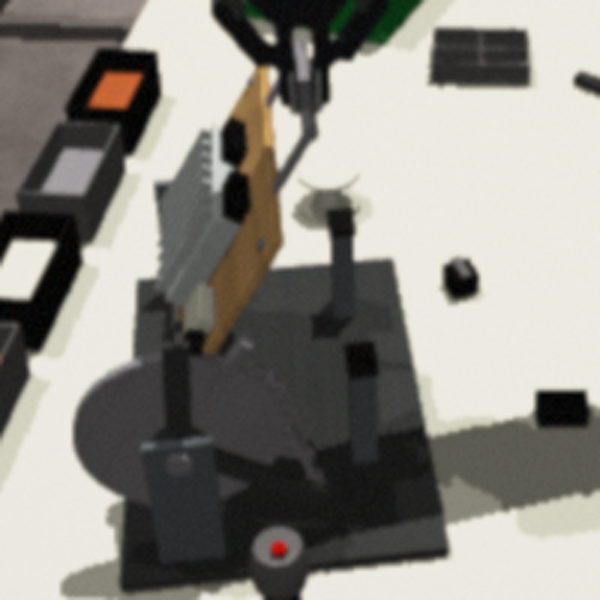

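The crop shows the pawl strut from about (320,480) to (280,390), still leaning on the teeth. The lug at (243,345) is still clear of the black plug near (195,340). I'm continuing with a small radial correction.

Emit:
servo_tool(
  motion=[
    [0, 0.0013, 0, -0.0016, 0, 0, 0],
    [0, 0.003, 0, -0.0025, 0, 0, 0],
    [0, 0.0047, 0, -0.0034, 0, 0, 0],
    [0, 0.0064, 0, -0.0043, 0, 0, 0],
    [0, 0.0064, 0, -0.0043, 0, 0, 0],
    [0, 0.0064, 0, -0.0043, 0, 0, 0],
  ],
)

```text
clock: 11.35
position: [0.6196, 0.0931, 0.2995]
ee_rot: [0.994, 0.11, 0.0, -0.0]
ft_force: [-2.0, 3.2, -1.2]
grip_width: 0.129
```

```bash
python3 -c "
from h import *
state()"
```

```text
t 11.35 tilt 64.5 pos [0.6196 0.0931 0.2995] pull 1.5 radial 1.2 (to hinge +) side 3.3 grip 0.129
```

Emit:
servo_tool(
  motion=[
    [0, 0.0017, -0.0002, -0.0009, 0, 0, 0],
    [0, 0.0035, -0.0004, -0.0017, 0, 0, 0],
    [0, 0.0052, -0.0005, -0.0026, 0, 0, 0],
    [0, 0.0069, -0.0005, -0.0034, 0, 0, 0],
    [0, 0.0069, -0.0005, -0.0034, 0, 0, 0],
    [0, 0.0069, -0.0005, -0.0034, 0, 0, 0],
  ],
)

```text
clock: 12.1
position: [0.6264, 0.0947, 0.3033]
ee_rot: [0.994, 0.11, 0.0, 0.0]
ft_force: [-3.3, 0.1, 3.5]
grip_width: 0.13
```

```bash
python3 -c "
from h import *
state()"
```

```text
t 12.10 tilt 66.8 pos [0.6264 0.0947 0.3033] pull 1.4 radial -3.9 (to hinge +) side 0.5 grip 0.130
```

Emit:
servo_tool(
  motion=[
    [0, 0.0016, 0, -0.0012, 0, 0, 0],
    [0, 0.0034, 0, -0.002, 0, 0, 0],
    [0, 0.0051, 0, -0.0028, 0, 0, 0],
    [0, 0.0069, 0, -0.0036, 0, 0, 0],
    [0, 0.0069, 0, -0.0036, 0, 0, 0],
    [0, 0.0069, 0, -0.0036, 0, 0, 0],
  ],
)

```text
clock: 12.85
position: [0.633, 0.0964, 0.3067]
ee_rot: [0.994, 0.11, 0.0, 0.0]
ft_force: [-2.1, -1.1, 2.7]
grip_width: 0.128
```

```bash
python3 -c "
from h import *
state()"
```

```text
t 12.85 tilt 69.2 pos [0.633  0.0964 0.3067] pull 1.1 radial -2.8 (to hinge +) side -0.9 grip 0.128
```

Emit:
servo_tool(
  motion=[
    [0, 0.0018, 0, -0.001, 0, 0, 0],
    [0, 0.0035, 0, -0.0018, 0, 0, 0],
    [0, 0.0053, 0, -0.0025, 0, 0, 0],
    [0, 0.0071, 0, -0.0032, 0, 0, 0],
    [0, 0.0071, 0, -0.0032, 0, 0, 0],
    [0, 0.0071, 0, -0.0032, 0, 0, 0],
  ],
)

```text
clock: 13.6
position: [0.64, 0.098, 0.31]
ee_rot: [0.994, 0.11, 0.0, 0.0]
ft_force: [-3.0, -2.1, 4.0]
grip_width: 0.126
```

```bash
python3 -c "
from h import *
state(); snap('side','s3')
im=cv2.imread('pics/s3.png'); cv2.imwrite('pics/s3c.png',cv2.resize(im[230:330,150:270],(720,600),interpolation=2))"
```

```text
t 13.60 tilt 71.8 pos [0.64  0.098 0.31 ] pull 1.8 radial -4.3 (to hinge +) side -1.6 grip 0.126
```

View pics/s3c.png

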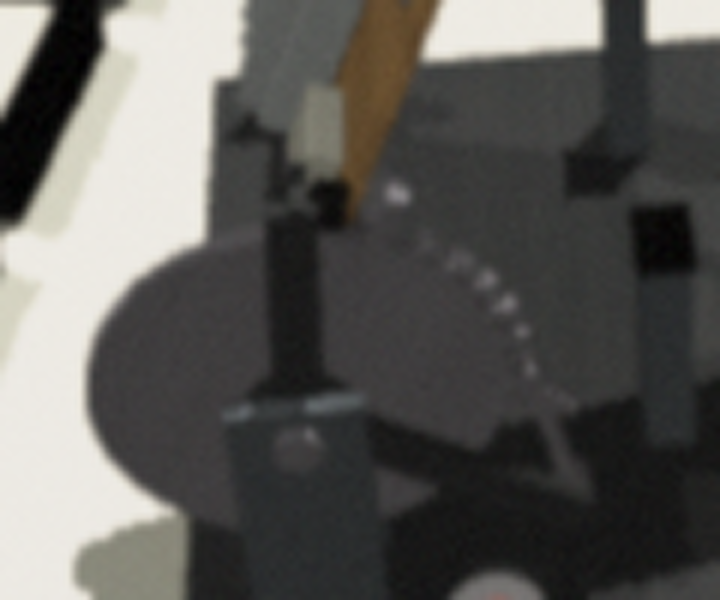

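The crop shows the lug at (398,190) approaching the black plug at about (330,200). The pawl's upper end is now at about (535,400), pivot at (585,495). I'm continuing in steps.

Emit:
servo_tool(
  motion=[
    [0, 0.0017, 0.0001, -0.0011, 0, 0, 0],
    [0, 0.0035, 0.0002, -0.0018, 0, 0, 0],
    [0, 0.0052, 0.0002, -0.0024, 0, 0, 0],
    [0, 0.007, 0.0002, -0.0031, 0, 0, 0],
    [0, 0.007, 0.0002, -0.0031, 0, 0, 0],
    [0, 0.007, 0.0002, -0.0031, 0, 0, 0],
  ],
)

```text
clock: 14.4
position: [0.6468, 0.0995, 0.3129]
ee_rot: [0.994, 0.11, 0.0, -0.0]
ft_force: [-1.3, -0.4, 0.8]
grip_width: 0.128
```

```bash
python3 -c "
from h import *
state()"
```

```text
t 14.40 tilt 74.4 pos [0.6468 0.0995 0.3129] pull 0.9 radial -0.5 (to hinge +) side -0.4 grip 0.128
```

Emit:
servo_tool(
  motion=[
    [0, 0.0018, 0, -0.0006, 0, 0, 0],
    [0, 0.0036, 0, -0.0012, 0, 0, 0],
    [0, 0.0054, 0, -0.0019, 0, 0, 0],
    [0, 0.0072, 0, -0.0025, 0, 0, 0],
    [0, 0.0072, 0, -0.0025, 0, 0, 0],
    [0, 0.0072, 0, -0.0025, 0, 0, 0],
  ],
)

```text
clock: 15.15
position: [0.6538, 0.1011, 0.3156]
ee_rot: [0.994, 0.11, 0.0, -0.0]
ft_force: [-2.1, -0.5, 3.5]
grip_width: 0.13
```

```bash
python3 -c "
from h import *
state()"
```

```text
t 15.15 tilt 77.3 pos [0.6538 0.1011 0.3156] pull 1.2 radial -3.3 (to hinge +) side -0.3 grip 0.130
```

Emit:
servo_tool(
  motion=[
    [0, 0.0018, 0, -0.0009, 0, 0, 0],
    [0, 0.0036, 0, -0.0014, 0, 0, 0],
    [0, 0.0054, 0, -0.0019, 0, 0, 0],
    [0, 0.0054, 0, -0.0019, 0, 0, 0],
    [0, 0.0054, 0, -0.0019, 0, 0, 0],
  ],
)

```text
clock: 15.78
position: [0.6591, 0.1022, 0.3174]
ee_rot: [0.994, 0.11, 0.0, -0.0]
ft_force: [-1.6, -0.4, 4.8]
grip_width: 0.124
```

```bash
sed -i 's/th=np.arcsin.*; s,c=/th=np.arccos(np.clip((.731-p@u)\/.22,-1,1)); s,c=/' h.py; python3 -c "
from h import *
state()"
```

```text
t 15.78 tilt 72.7 pos [0.6591 0.1022 0.3174] pull -0.0 radial -4.5 (to hinge +) side -0.3 grip 0.124
```

Emit:
servo_tool(
  motion=[
    [0, 0.0018, 0, -0.001, 0, 0, 0],
    [0, 0.0036, 0, -0.0016, 0, 0, 0],
    [0, 0.0054, 0, -0.0022, 0, 0, 0],
    [0, 0.0054, 0, -0.0022, 0, 0, 0],
    [0, 0.0054, 0, -0.0022, 0, 0, 0],
  ],
)

```text
clock: 16.4
position: [0.6642, 0.1034, 0.3192]
ee_rot: [0.994, 0.11, -0.0, 0.0]
ft_force: [-3.0, -0.7, -1.6]
grip_width: 0.127
```

```bash
python3 -c "
from h import *
state(); snap('side','s4')
im=cv2.imread('pics/s4.png'); cv2.imwrite('pics/s4c.png',cv2.resize(im[240:330,150:270],(720,540),interpolation=2))"
```

```text
t 16.40 tilt 74.1 pos [0.6642 0.1034 0.3192] pull 3.2 radial 1.3 (to hinge +) side -0.3 grip 0.127
```

View pics/s4c.png

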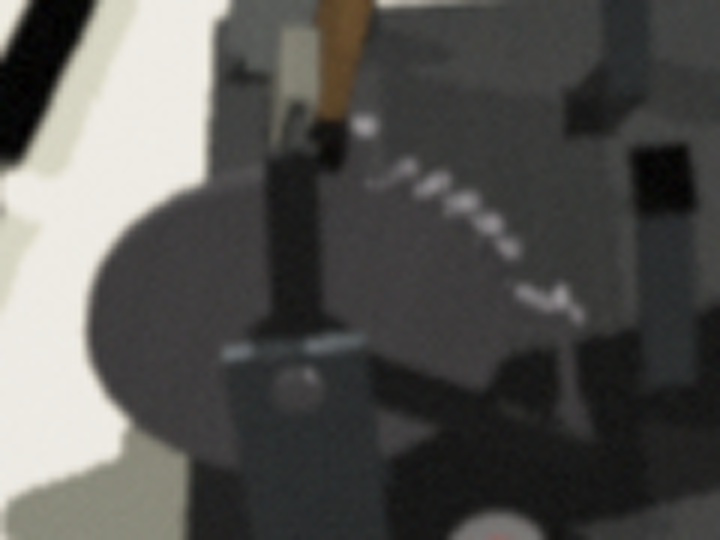

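The lug at (365,125) now meets the plug at (330,145). The pawl is nearly upright, from (580,430) to (568,345), with the cam at (545,295). From here I'll move in half-degree steps.

Emit:
servo_tool(
  motion=[
    [0, 0.0009, 0, -0.0002, 0, 0, 0],
    [0, 0.0018, 0, -0.0004, 0, 0, 0],
    [0, 0.0018, 0, -0.0004, 0, 0, 0],
    [0, 0.0018, 0, -0.0004, 0, 0, 0],
  ],
)

```text
clock: 16.95
position: [0.6659, 0.1038, 0.3198]
ee_rot: [0.994, 0.11, -0.0, 0.0]
ft_force: [-4.7, -0.2, -1.7]
grip_width: 0.127
```

```bash
python3 -c "
from h import *
state()"
```

```text
t 16.95 tilt 74.6 pos [0.6659 0.1038 0.3198] pull 4.8 radial 1.0 (to hinge +) side 0.5 grip 0.127
```

Emit:
servo_tool(
  motion=[
    [0, 0.0009, 0, -0.0002, 0, 0, 0],
    [0, 0.0018, 0, -0.0004, 0, 0, 0],
    [0, 0.0018, 0, -0.0004, 0, 0, 0],
    [0, 0.0018, 0, -0.0004, 0, 0, 0],
  ],
)

```text
clock: 17.45
position: [0.6675, 0.1041, 0.3202]
ee_rot: [0.994, 0.11, -0.0, 0.0]
ft_force: [-7.0, -1.0, -2.4]
grip_width: 0.128
```

```bash
python3 -c "
from h import *
state(); snap('side','s5')
a=cv2.imread('pics/s5.png')[240:330,150:270].astype(int); b=cv2.imread('pics/s4.png')[240:330,150:270].astype(int)
d=abs(a-b).max(2); v,w_=np.where(d>25); print(len(v), (v.mean()*6,w_.mean()*6) if len(v) else '')"
```

```text
t 17.45 tilt 75.0 pos [0.6675 0.1041 0.3202] pull 7.2 radial 1.0 (to hinge +) side 0.3 grip 0.128
62 (np.float64(299.4193548387097), np.float64(317.0322580645161))
```

Emit:
servo_tool(
  motion=[
    [0, 0.0007, 0, -0.0001, 0, 0, 0],
    [0, 0.0014, 0, -0.0003, 0, 0, 0],
    [0, 0.0014, 0, -0.0003, 0, 0, 0],
    [0, 0.0014, 0, -0.0003, 0, 0, 0],
    [0, 0.0014, 0, -0.0003, 0, 0, 0],
  ],
)

```text
clock: 18.12
position: [0.6686, 0.1044, 0.3205]
ee_rot: [0.994, 0.11, -0.001, 0.0]
ft_force: [-7.1, -1.4, -0.6]
grip_width: 0.127
```

```bash
python3 -c "
from h import *
state(); snap('side','s6')
im=cv2.imread('pics/s6.png'); cv2.imwrite('pics/s6c.png',cv2.resize(im[240:330,150:270],(720,540),interpolation=2))"
```

```text
t 18.12 tilt 75.3 pos [0.6686 0.1044 0.3205] pull 7.0 radial -0.7 (to hinge +) side -0.1 grip 0.127
```

View pics/s6c.png

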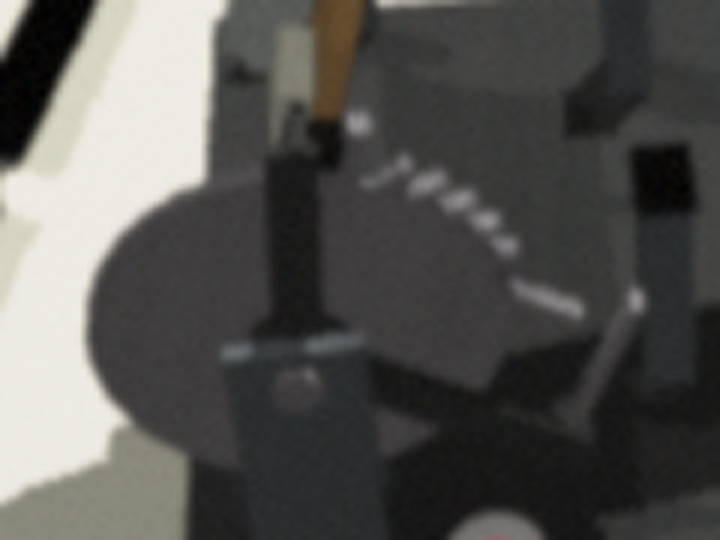

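The pawl now leans the other way, from (575,425) to (635,300), and is off the disc. I'll hold here to let it finish falling, then check.

Emit:
servo_tool(
  motion=[
    [0, 0, 0, 0, 0, 0, 0],
    [0, 0, 0, 0, 0, 0, 0],
    [0, 0, 0, 0, 0, 0, 0],
    [0, 0, 0, 0, 0, 0, 0],
    [0, 0, 0, 0, 0, 0, 0],
    [0, 0, 0, 0, 0, 0, 0],
  ],
)

```text
clock: 18.92
position: [0.6686, 0.1044, 0.3205]
ee_rot: [0.994, 0.11, -0.001, 0.0]
ft_force: [-8.0, -1.6, -0.1]
grip_width: 0.12
```

```bash
python3 -c "
from h import *
state(); snap('side','s7')
im=cv2.imread('pics/s7.png'); cv2.imwrite('pics/s7c.png',cv2.resize(im[240:330,150:270],(720,540),interpolation=2))
rows(75,60,16); rows(60,40,20)"
```

```text
t 18.93 tilt 75.3 pos [0.6686 0.1044 0.3205] pull 7.7 radial -1.4 (to hinge +) side -0.0 grip 0.120
[0, -0.0035, 0, 0.001, 0, 0, 0], [0, -0.0069, 0, 0.002, 0, 0, 0], [0, -0.0104, 0, 0.003, 0, 0, 0], [0, -0.0138, 0, 0.0042, 0, 0, 0], [0, -0.0172, 0, 0.0054, 0, 0, 0], [0, -0.0206, 0, 0.0066, 0, 0, 0], [0, -0.0239, 0, 0.0079, 0, 0, 0], [0, -0.0273, 0, 0.0093, 0, 0, 0], [0, -0.0306, 0, 0.0107, 0, 0, 0], [0, -0.0339, 0, 0.0121, 0, 0, 0], [0, -0.0371, 0, 0.0136, 0, 0, 0], [0, -0.0404, 0, 0.0152, 0, 0, 0], [0, -0.0436, 0, 0.0168, 0, 0, 0], [0, -0.0468, 0, 0.0185, 0, 0, 0], [0, -0.0499, 0, 0.0202, 0, 0, 0], [0, -0.0531, 0, 0.022, 0, 0, 0], 
[0, -0.0033, 0, 0.0019, 0, 0, 0], [0, -0.0066, 0, 0.004, 0, 0, 0], [0, -0.0098, 0, 0.006, 0, 0, 0], [0, -0.013, 0, 0.0081, 0, 0, 0], [0, -0.0162, 0, 0.0103, 0, 0, 0], [0, -0.0193, 0, 0.0125, 0, 0, 0], [0, -0.0224, 0, 0.0148, 0, 0, 0], [0, -0.0254, 0, 0.0172, 0, 0, 0], [0, -0.0285, 0, 0.0196, 0, 0, 0], [0, -0.0314, 0, 0.022, 0, 0, 0], [0, -0.0343, 0, 0.0245, 0, 0, 0], [0, -0.0372, 0, 0.027, 0, 0, 0], [0, -0.04, 0, 0.0296, 0, 0, 0], [0, -0.0428, 0, 0.0323, 0, 0, 0], [0, -0.0456, 0, 0.035, 0, 0, 0], [0, -0.0483, 0, 0.0377, 0, 0, 0], [0, -0.0509, 0, 0.0405, 0, 0, 0], [0, -0.0535, 0, 0.0433, 0, 0, 0], [0, -0.056, 0, 0.0462, 0, 0, 0], [0, -0.0585, 0, 0.0491, 0, 0, 0],
```

View pics/s7c.png

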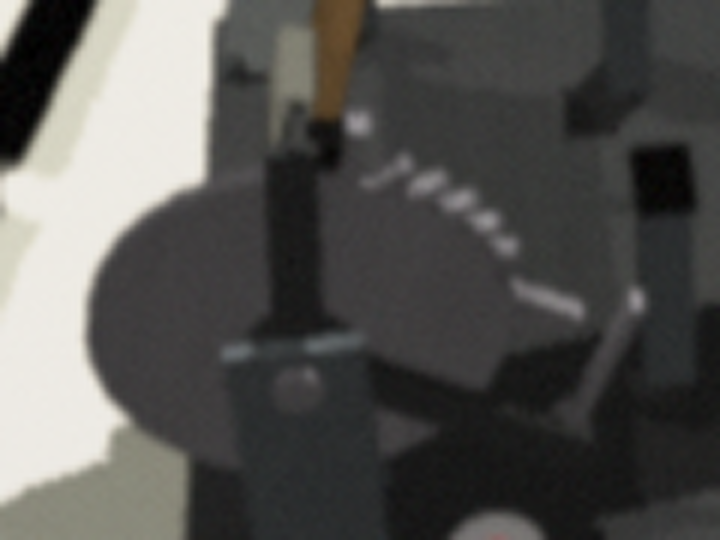

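The picture matches the last one, so the pawl rests clear on its stop. I'll fit the actual arc from the recorded positions before lowering.

```bash
python3 - <<'E'
from h import *
from scipy.optimize import least_squares
D=np.array([[.5307,.073,.2038],[.5646,.0807,.254],[.5952,.0876,.2829],[.6007,.0888,.2874],[.6069,.0903,.2917],[.6134,.0917,.2957],[.6196,.0931,.2995],[.6264,.0947,.3033],[.633,.0964,.3067],[.64,.098,.31],[.6468,.0995,.3129],[.6538,.1011,.3156],[.6591,.1022,.3174],[.6642,.1034,.3192],[.6686,.1044,.3205]])
s=D@u; z=D[:,2]
print('yaw of path',np.degrees(np.arctan2(*(D[-1]-D[0])[1::-1])))
f=lambda c:np.hypot(s-c[0],z-c[1])-.22
r=least_squares(f,[.73,.1]); print(r.x,np.round(f(r.x)*1e3,1))
c=r.x; th=np.degrees(np.arctan2(z-c[1],c[0]-s)); print(th.round(1))
a=round(th[-1],1)
rows(a,60,14); rows(60,38,18); rows(38,18,18); rows(18,4,14)
E
```

```text
yaw of path 12.827609587051116
[0.73236856 0.1077251 ] [ 0.6 -0.3 -0.4 -0.  -0.1 -0.2 -0.2 -0.1 -0.1 -0.   0.1  0.1  0.1  0.3
  0.3]
[25.8 41.8 52.9 54.8 56.8 58.8 60.7 62.8 64.8 66.8 68.8 70.8 72.3 73.7
 75. ]
[0, -0.004, 0, 0.0011, 0, 0, 0], [0, -0.0079, 0, 0.0023, 0, 0, 0], [0, -0.0118, 0, 0.0035, 0, 0, 0], [0, -0.0157, 0, 0.0048, 0, 0, 0], [0, -0.0196, 0, 0.0062, 0, 0, 0], [0, -0.0234, 0, 0.0077, 0, 0, 0], [0, -0.0273, 0, 0.0093, 0, 0, 0], [0, -0.031, 0, 0.0109, 0, 0, 0], [0, -0.0348, 0, 0.0125, 0, 0, 0], [0, -0.0385, 0, 0.0143, 0, 0, 0], [0, -0.0422, 0, 0.0161, 0, 0, 0], [0, -0.0459, 0, 0.018, 0, 0, 0], [0, -0.0495, 0, 0.02, 0, 0, 0], [0, -0.0531, 0, 0.022, 0, 0, 0], 
[0, -0.004, 0, 0.0024, 0, 0, 0], [0, -0.008, 0, 0.0049, 0, 0, 0], [0, -0.012, 0, 0.0074, 0, 0, 0], [0, -0.0158, 0, 0.0101, 0, 0, 0], [0, -0.0197, 0, 0.0128, 0, 0, 0], [0, -0.0234, 0, 0.0156, 0, 0, 0], [0, -0.0271, 0, 0.0185, 0, 0, 0], [0, -0.0308, 0, 0.0214, 0, 0, 0], [0, -0.0343, 0, 0.0245, 0, 0, 0], [0, -0.0378, 0, 0.0276, 0, 0, 0], [0, -0.0413, 0, 0.0308, 0, 0, 0], [0, -0.0447, 0, 0.0341, 0, 0, 0], [0, -0.048, 0
[... 570 characters left out ...]
266, 0, 0.0436, 0, 0, 0], [0, -0.0283, 0, 0.0475, 0, 0, 0], [0, -0.03, 0, 0.0515, 0, 0, 0], [0, -0.0316, 0, 0.0554, 0, 0, 0], [0, -0.0331, 0, 0.0594, 0, 0, 0], [0, -0.0345, 0, 0.0634, 0, 0, 0], [0, -0.0359, 0, 0.0675, 0, 0, 0], 
[0, -0.0012, 0, 0.0037, 0, 0, 0], [0, -0.0022, 0, 0.0073, 0, 0, 0], [0, -0.0033, 0, 0.011, 0, 0, 0], [0, -0.0042, 0, 0.0148, 0, 0, 0], [0, -0.0051, 0, 0.0185, 0, 0, 0], [0, -0.006, 0, 0.0222, 0, 0, 0], [0, -0.0067, 0, 0.026, 0, 0, 0], [0, -0.0074, 0, 0.0298, 0, 0, 0], [0, -0.0081, 0, 0.0336, 0, 0, 0], [0, -0.0086, 0, 0.0374, 0, 0, 0], [0, -0.0091, 0, 0.0412, 0, 0, 0], [0, -0.0096, 0, 0.045, 0, 0, 0], [0, -0.0099, 0, 0.0488, 0, 0, 0], [0, -0.0102, 0, 0.0526, 0, 0, 0],
```

Fit residuals are under 0.6 mm: centre s=0.7324, TCP z=0.1077 when flat, tilt now 75°. I'm lowering gently.

Emit:
servo_tool(
  motion=[
    [0, -0.004, 0, 0.0011, 0, 0, 0],
    [0, -0.0079, 0, 0.0023, 0, 0, 0],
    [0, -0.0118, 0, 0.0035, 0, 0, 0],
    [0, -0.0157, 0, 0.0048, 0, 0, 0],
    [0, -0.0196, 0, 0.0062, 0, 0, 0],
    [0, -0.0234, 0, 0.0077, 0, 0, 0],
    [0, -0.0273, 0, 0.0093, 0, 0, 0],
    [0, -0.031, 0, 0.0109, 0, 0, 0],
    [0, -0.0348, 0, 0.0125, 0, 0, 0],
    [0, -0.0385, 0, 0.0143, 0, 0, 0],
    [0, -0.0422, 0, 0.0161, 0, 0, 0],
    [0, -0.0459, 0, 0.018, 0, 0, 0],
    [0, -0.0495, 0, 0.02, 0, 0, 0],
    [0, -0.0531, 0, 0.022, 0, 0, 0],
    [0, -0.0531, 0, 0.022, 0, 0, 0],
  ],
)

```text
clock: 20.85
position: [0.617, 0.0926, 0.2984]
ee_rot: [0.994, 0.11, -0.0, 0.0]
ft_force: [-2.2, -1.2, 2.7]
grip_width: 0.125
```

```bash
sed -i 's/th=np.arccos.*; s,c=/th=np.arctan2(o["position"][2]-.1077,.7324-p@u); s,c=/' h.py; python3 -c "
from h import *
state()"
```

```text
t 20.85 tilt 60.0 pos [0.617  0.0926 0.2984] pull 0.7 radial -2.9 (to hinge +) side -1.0 grip 0.125
```

Emit:
servo_tool(
  motion=[
    [0, -0.004, 0, 0.0024, 0, 0, 0],
    [0, -0.008, 0, 0.0049, 0, 0, 0],
    [0, -0.012, 0, 0.0074, 0, 0, 0],
    [0, -0.0158, 0, 0.0101, 0, 0, 0],
    [0, -0.0197, 0, 0.0128, 0, 0, 0],
    [0, -0.0234, 0, 0.0156, 0, 0, 0],
    [0, -0.0234, 0, 0.0156, 0, 0, 0],
  ],
)

```text
clock: 21.72
position: [0.5941, 0.0875, 0.2826]
ee_rot: [0.994, 0.11, -0.0, 0.0]
ft_force: [-1.5, -1.0, 1.6]
grip_width: 0.125
```

```bash
python3 -c "
from h import *
state(); rows(52.7,36,15)"
```

```text
t 21.73 tilt 52.6 pos [0.5941 0.0875 0.2826] pull 0.4 radial -1.7 (to hinge +) side -0.9 grip 0.125
[0, -0.0034, 0, 0.0026, 0, 0, 0], [0, -0.0067, 0, 0.0053, 0, 0, 0], [0, -0.01, 0, 0.0081, 0, 0, 0], [0, -0.0132, 0, 0.0109, 0, 0, 0], [0, -0.0163, 0, 0.0138, 0, 0, 0], [0, -0.0195, 0, 0.0167, 0, 0, 0], [0, -0.0225, 0, 0.0197, 0, 0, 0], [0, -0.0255, 0, 0.0228, 0, 0, 0], [0, -0.0284, 0, 0.0259, 0, 0, 0], [0, -0.0313, 0, 0.029, 0, 0, 0], [0, -0.0341, 0, 0.0323, 0, 0, 0], [0, -0.0368, 0, 0.0355, 0, 0, 0], [0, -0.0395, 0, 0.0389, 0, 0, 0], [0, -0.0421, 0, 0.0423, 0, 0, 0], [0, -0.0447, 0, 0.0457, 0, 0, 0],
```

The board is past the last notch and moving freely, so I'm continuing down.

Emit:
servo_tool(
  motion=[
    [0, -0.0034, 0, 0.0026, 0, 0, 0],
    [0, -0.0067, 0, 0.0053, 0, 0, 0],
    [0, -0.01, 0, 0.0081, 0, 0, 0],
    [0, -0.0132, 0, 0.0109, 0, 0, 0],
    [0, -0.0163, 0, 0.0138, 0, 0, 0],
    [0, -0.0195, 0, 0.0167, 0, 0, 0],
    [0, -0.0225, 0, 0.0197, 0, 0, 0],
    [0, -0.0255, 0, 0.0228, 0, 0, 0],
    [0, -0.0284, 0, 0.0259, 0, 0, 0],
    [0, -0.0313, 0, 0.029, 0, 0, 0],
    [0, -0.0341, 0, 0.0323, 0, 0, 0],
    [0, -0.0368, 0, 0.0355, 0, 0, 0],
    [0, -0.0395, 0, 0.0389, 0, 0, 0],
    [0, -0.0421, 0, 0.0423, 0, 0, 0],
    [0, -0.0447, 0, 0.0457, 0, 0, 0],
    [0, -0.0447, 0, 0.0457, 0, 0, 0],
  ],
)

```text
clock: 23.72
position: [0.5504, 0.0776, 0.2368]
ee_rot: [0.994, 0.11, -0.0, 0.0]
ft_force: [-3.3, -3.7, 1.2]
grip_width: 0.128
```

```bash
python3 -c "
from h import *
state(); rows(36,18,16); rows(18,5,12)"
```

```text
t 23.73 tilt 35.9 pos [0.5504 0.0776 0.2368] pull 1.5 radial -3.4 (to hinge +) side -3.2 grip 0.128
[0, -0.0025, 0, 0.0035, 0, 0, 0], [0, -0.0049, 0, 0.0071, 0, 0, 0], [0, -0.0073, 0, 0.0107, 0, 0, 0], [0, -0.0096, 0, 0.0144, 0, 0, 0], [0, -0.0118, 0, 0.0181, 0, 0, 0], [0, -0.014, 0, 0.0218, 0, 0, 0], [0, -0.016, 0, 0.0256, 0, 0, 0], [0, -0.018, 0, 0.0294, 0, 0, 0], [0, -0.02, 0, 0.0333, 0, 0, 0], [0, -0.0218, 0, 0.0372, 0, 0, 0], [0, -0.0236, 0, 0.0411, 0, 0, 0], [0, -0.0253, 0, 0.0451, 0, 0, 0], [0, -0.0269, 0, 0.0491, 0, 0, 0], [0, -0.0284, 0, 0.0532, 0, 0, 0], [0, -0.0299, 0, 0.0572, 0, 0, 0], [0, -0.0312, 0, 0.0613, 0, 0, 0], 
[0, -0.0012, 0, 0.004, 0, 0, 0], [0, -0.0024, 0, 0.008, 0, 0, 0], [0, -0.0035, 0, 0.012, 0, 0, 0], [0, -0.0045, 0, 0.016, 0, 0, 0], [0, -0.0055, 0, 0.0201, 0, 0, 0], [0, -0.0064, 0, 0.0241, 0, 0, 0], [0, -0.0071, 0, 0.0282, 0, 0, 0], [0, -0.0079, 0, 0.0323, 0, 0, 0], [0, -0.0085, 0, 0.0364, 0, 0, 0], [0, -0.009, 0, 0.0405, 0, 0, 0], [0, -0.0095, 0, 0.0447, 0, 0, 0], [0, -0.0099, 0, 0.0488, 0, 0, 0],
```

Emit:
servo_tool(
  motion=[
    [0, -0.0027, 0.0002, 0.0035, 0, 0, 0],
    [0, -0.0053, 0.0004, 0.0071, 0, 0, 0],
    [0, -0.0077, 0.0005, 0.0107, 0, 0, 0],
    [0, -0.01, 0.0005, 0.0144, 0, 0, 0],
    [0, -0.0122, 0.0005, 0.0181, 0, 0, 0],
    [0, -0.0144, 0.0005, 0.0218, 0, 0, 0],
    [0, -0.0164, 0.0006, 0.0256, 0, 0, 0],
    [0, -0.0184, 0.0006, 0.0294, 0, 0, 0],
    [0, -0.0204, 0.0006, 0.0333, 0, 0, 0],
    [0, -0.0222, 0.0006, 0.0372, 0, 0, 0],
    [0, -0.024, 0.0006, 0.0411, 0, 0, 0],
    [0, -0.0257, 0.0006, 0.0451, 0, 0, 0],
    [0, -0.0273, 0.0006, 0.0491, 0, 0, 0],
    [0, -0.0288, 0.0006, 0.0532, 0, 0, 0],
    [0, -0.0303, 0.0006, 0.0572, 0, 0, 0],
    [0, -0.0316, 0.0006, 0.0613, 0, 0, 0],
    [0, -0.0316, 0.0006, 0.0613, 0, 0, 0],
  ],
)

```text
clock: 25.85
position: [0.5189, 0.0703, 0.175]
ee_rot: [0.994, 0.11, -0.001, 0.0]
ft_force: [-7.2, -2.1, 1.9]
grip_width: 0.124
```

```bash
python3 -c "
from h import *
state()"
```

```text
t 25.85 tilt 17.7 pos [0.5189 0.0703 0.175 ] pull 0.9 radial -7.2 (to hinge +) side -0.7 grip 0.124
```

Emit:
servo_tool(
  motion=[
    [0, -0.002, 0, 0.004, 0, 0, 0],
    [0, -0.0034, 0, 0.008, 0, 0, 0],
    [0, -0.0045, 0, 0.012, 0, 0, 0],
    [0, -0.0055, 0, 0.016, 0, 0, 0],
    [0, -0.0065, 0, 0.0201, 0, 0, 0],
    [0, -0.0074, 0, 0.0241, 0, 0, 0],
    [0, -0.0081, 0, 0.0282, 0, 0, 0],
    [0, -0.0089, 0, 0.0323, 0, 0, 0],
    [0, -0.0095, 0, 0.0364, 0, 0, 0],
    [0, -0.01, 0, 0.0405, 0, 0, 0],
    [0, -0.0105, 0, 0.0447, 0, 0, 0],
    [0, -0.0109, 0, 0.0488, 0, 0, 0],
    [0, -0.0109, 0, 0.0488, 0, 0, 0],
  ],
)

```text
clock: 27.48
position: [0.5081, 0.0678, 0.1259]
ee_rot: [0.994, 0.11, -0.002, -0.0]
ft_force: [-8.9, -1.6, 0.3]
grip_width: 0.127
```

```bash
python3 -c "
from h import *
state()"
```

```text
t 27.48 tilt 4.7 pos [0.5081 0.0678 0.1259] pull 0.9 radial -8.6 (to hinge +) side 0.1 grip 0.127
```

Emit:
servo_tool(
  motion=[
    [0, -0.0006, 0, 0.002, 0, 0, 0],
    [0, -0.0012, 0, 0.004, 0, 0, 0],
    [0, -0.0015, 0, 0.006, 0, 0, 0],
    [0, -0.0018, 0, 0.008, 0, 0, 0],
    [0, -0.0018, 0, 0.01, 0, 0, 0],
    [0, -0.0018, 0, 0.012, 0, 0, 0],
    [0, -0.0018, 0, 0.014, 0, 0, 0],
    [0, -0.0018, 0, 0.0155, 0, 0, 0],
    [0, -0.0018, 0, 0.0165, 0, 0, 0],
    [0, -0.0018, 0, 0.0165, 0, 0, 0],
  ],
)

```text
clock: 28.72
position: [0.5069, 0.0675, 0.1099]
ee_rot: [0.994, 0.11, -0.001, -0.0]
ft_force: [-7.3, 0.1, -1.0]
grip_width: 0.127
```

```bash
python3 -c "
from h import *
state()"
```

```text
t 28.73 tilt 0.6 pos [0.5069 0.0675 0.1099] pull 1.6 radial -6.7 (to hinge +) side 1.5 grip 0.127
```

Emit:
servo_tool(
  motion=[
    [0, -0.0008, 0, 0.0007, 0, 0, 0],
    [0, -0.0008, 0, 0.0014, 0, 0, 0],
    [0, -0.0008, 0, 0.002, 0, 0, 0],
    [0, -0.0008, 0, 0.002, 0, 0, 0],
  ],
)

```text
clock: 29.22
position: [0.5068, 0.0675, 0.1085]
ee_rot: [0.994, 0.11, -0.0, -0.0]
ft_force: [-4.3, -0.5, -0.3]
grip_width: 0.13
```

```bash
python3 -c "
from h import *
state()"
```

```text
t 29.23 tilt 0.2 pos [0.5068 0.0675 0.1085] pull 0.8 radial -3.9 (to hinge +) side 0.1 grip 0.130
```

Emit:
servo_tool(
  motion=[
    [0, -0.0005, 0, 0.0005, 0, 0, 0],
    [0, -0.0005, 0, 0.001, 0, 0, 0],
    [0, -0.0005, 0, 0.0015, 0, 0, 0],
    [0, -0.0005, 0, 0.0015, 0, 0, 0],
  ],
)

```text
clock: 29.72
position: [0.5067, 0.0674, 0.1072]
ee_rot: [0.994, 0.11, 0.0, -0.0]
ft_force: [-2.5, 1.2, -1.0]
grip_width: 0.126
```

```bash
python3 -c "
from h import *
state()"
```

```text
t 29.73 tilt -0.1 pos [0.5067 0.0674 0.1072] pull 1.5 radial -1.8 (to hinge +) side 1.4 grip 0.126
```

It still carries 1.5 N, so I'm creeping further until it rests.

Emit:
servo_tool(
  motion=[
    [0, 0, 0, 0.0005, 0, 0, 0],
    [0, 0, 0, 0.001, 0, 0, 0],
    [0, 0, 0, 0.0015, 0, 0, 0],
    [0, 0, 0, 0.0015, 0, 0, 0],
  ],
)

```text
clock: 30.22
position: [0.5067, 0.0674, 0.1057]
ee_rot: [0.994, 0.11, 0.0, -0.0]
ft_force: [-1.6, 2.1, -1.4]
grip_width: 0.129
```

```bash
python3 -c "
from h import *
state()"
```

```text
t 30.23 tilt -0.5 pos [0.5067 0.0674 0.1057] pull 1.9 radial -0.8 (to hinge +) side 2.1 grip 0.129
```

Emit:
servo_tool(
  motion=[
    [0, 0, 0, 0.0005, 0, 0, 0],
    [0, 0, 0, 0.001, 0, 0, 0],
    [0, 0, 0, 0.0015, 0, 0, 0],
    [0, 0, 0, 0.002, 0, 0, 0],
    [0, 0, 0, 0.002, 0, 0, 0],
  ],
)

```text
clock: 30.85
position: [0.5066, 0.0673, 0.1037]
ee_rot: [0.994, 0.11, 0.0, 0.0]
ft_force: [-0.8, 2.7, -2.0]
grip_width: 0.127
```

```bash
python3 - <<'E'
from h import *
state(); _,d=snap('side','s8')
# board wood plane from side camera
i=eyes.camera_info('side'); K=i['intrinsics']; v,uu=np.mgrid[:420,:560]
P=(np.stack([(uu-K[0,2])*d/K[0,0],(v-K[1,2])*d/K[1,1],d,np.ones_like(d)],-1)@np.linalg.inv(i['extrinsics']).T)[...,:3]
im=cv2.imread('pics/s8.png'); hsv=cv2.cvtColor(im,cv2.COLOR_BGR2HSV)
m=(hsv[...,0]>8)&(hsv[...,0]<25)&(hsv[...,1]>90)&(d>0)&(P[...,0]>.5)&(P[...,0]<.8)&(abs(P[...,1]-.09)<.18)&(P[...,2]>.08)
Q=P[m]
for _ in range(4):
    n=np.linalg.svd(Q-Q.mean(0),full_matrices=False)[2][2]; n*=np.sign(n[2]); r=(Q-Q.mean(0))@n; Q=Q[abs(r)<max(.004,2*r.std())]
print(len(Q),Q.mean(0),n,'tilt along u',np.degrees(np.arctan2(n@u,n[2])))
cv2.imwrite('pics/s8c.png',cv2.resize(im[170:350,140:340],(667,600),interpolation=2))
E
```

```text
t 30.85 tilt -1.0 pos [0.5066 0.0673 0.1037] pull 2.5 radial 0.1 (to hinge +) side 2.5 grip 0.127
1937 [0.62016088 0.11627497 0.12532766] [0.01596486 0.00422116 0.99986364] tilt along u 0.9455109459911945
```

View pics/s8c.png

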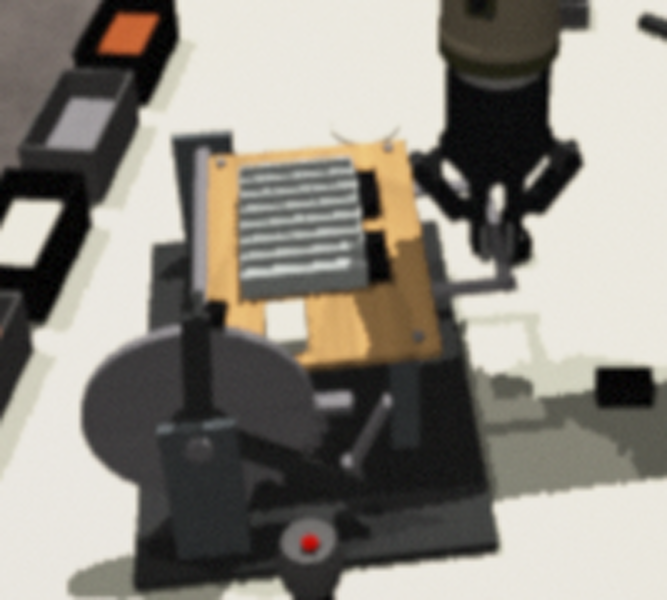

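The crop shows the board almost flat and the pawl leaning clear, from (350,462) to (388,400). The plane fit gives 0.9°, which is about 3.5 mm at the bar, so I'm creeping on.

Emit:
servo_tool(
  motion=[
    [0, 0, 0, 0.0005, 0, 0, 0],
    [0, 0, 0, 0.001, 0, 0, 0],
    [0, 0, 0, 0.0015, 0, 0, 0],
    [0, 0, 0, 0.002, 0, 0, 0],
    [0, 0, 0, 0.002, 0, 0, 0],
  ],
)

```text
clock: 31.52
position: [0.5066, 0.0673, 0.1017]
ee_rot: [0.994, 0.11, 0.0, -0.0]
ft_force: [-0.2, 2.7, -0.7]
grip_width: 0.124
```

```bash
python3 -c "
from h import *
state()"
```

```text
t 31.52 tilt -1.5 pos [0.5066 0.0673 0.1017] pull 1.3 radial 0.7 (to hinge +) side 2.4 grip 0.124
```

Emit:
servo_tool(
  motion=[
    [0, 0, 0, 0.0005, 0, 0, 0],
    [0, 0, 0, 0.001, 0, 0, 0],
    [0, 0, 0, 0.0015, 0, 0, 0],
    [0, 0, 0, 0.0015, 0, 0, 0],
  ],
)

```text
clock: 32.02
position: [0.5066, 0.0673, 0.1002]
ee_rot: [0.994, 0.11, 0.0, -0.0]
ft_force: [-0.2, 4.6, -0.9]
grip_width: 0.129
```

```bash
python3 -c "
from h import *
state()"
```

```text
t 32.02 tilt -1.9 pos [0.5066 0.0673 0.1002] pull 1.4 radial 1.1 (to hinge +) side 4.2 grip 0.129
```

Emit:
servo_tool(
  motion=[
    [0, 0, -0.0003, 0.0005, 0, 0, 0],
    [0, 0, -0.0006, 0.001, 0, 0, 0],
    [0, 0, -0.0006, 0.0015, 0, 0, 0],
    [0, 0, -0.0006, 0.0015, 0, 0, 0],
  ],
)

```text
clock: 32.52
position: [0.5066, 0.0674, 0.0995]
ee_rot: [0.994, 0.11, 0.0, 0.001]
ft_force: [-5.0, 0.4, 12.1]
grip_width: 0.125
```

```bash
python3 - <<'E'
from h import *
state(); _,d=snap('side','s9')
i=eyes.camera_info('side'); K=i['intrinsics']; v,uu=np.mgrid[:420,:560]
P=(np.stack([(uu-K[0,2])*d/K[0,0],(v-K[1,2])*d/K[1,1],d,np.ones_like(d)],-1)@np.linalg.inv(i['extrinsics']).T)[...,:3]
hsv=cv2.cvtColor(cv2.imread('pics/s9.png'),cv2.COLOR_BGR2HSV)
m=(hsv[...,0]>8)&(hsv[...,0]<25)&(hsv[...,1]>90)&(d>0)&(P[...,0]>.5)&(P[...,0]<.8)&(abs(P[...,1]-.09)<.18)&(P[...,2]>.08)
Q=P[m]
for _ in range(4):
    n=np.linalg.svd(Q-Q.mean(0),full_matrices=False)[2][2]; n*=np.sign(n[2]); r=(Q-Q.mean(0))@n; Q=Q[abs(r)<max(.004,2*r.std())]
print(len(Q),Q.mean(0),n,'tilt along u',np.degrees(np.arctan2(n@u,n[2])))
E
```

```text
t 32.52 tilt -2.1 pos [0.5066 0.0674 0.0995] pull -11.7 radial -4.0 (to hinge +) side 1.2 grip 0.125
1956 [0.62089798 0.1151227  0.12359469] [-1.81662068e-03 -1.15574685e-04  9.99998343e-01] tilt along u -0.10299018541602942
```

The board now sits on the stand: the pull turned into a push and the fitted tilt is −0.1°. I'll relieve the push, open and retreat upward.

Emit:
servo_tool(
  motion=[
    [0, 0, 0, -0.0008, 0, 0, 0],
    [0, 0, 0, -0.0008, 0, 0, 0],
    [0.15, 0, 0, -0.0008, 0, 0, 0],
    [0.25, 0, 0, -0.0008, 0, 0, 0],
    [0.4, 0, 0, -0.0008, 0, 0, 0],
    [0.4, 0, 0, -0.0008, 0, 0, 0],
    [0.4, 0, 0, -0.0008, 0, 0, 0],
    [0.4, 0, 0, -0.0008, 0, 0, 0],
  ],
)

```text
clock: 33.58
position: [0.5064, 0.0678, 0.0995]
ee_rot: [0.994, 0.11, 0.0, 0.0]
ft_force: [0.0, 0.0, -0.2]
grip_width: 0.398
```

Emit:
servo_tool(
  motion=[
    [0.4, 0, 0, -0.01, 0, 0, 0],
    [0.4, 0, 0, -0.03, 0, 0, 0],
    [0.4, 0, 0, -0.06, 0, 0, 0],
    [0.4, 0, 0, -0.1, 0, 0, 0],
    [0.4, -0.02, 0, -0.14, 0, 0, 0],
    [0.4, -0.04, 0, -0.18, 0, 0, 0],
    [0.4, -0.04, 0, -0.18, 0, 0, 0],
    [0.4, -0.04, 0, -0.18, 0, 0, 0],
  ],
)

```text
clock: 34.58
position: [0.4673, 0.059, 0.2796]
ee_rot: [0.994, 0.11, 0.0, 0.0]
ft_force: [0.5, 0.3, 0.2]
grip_width: 0.398
```

```bash
python3 - <<'E'
from h import *
state(); a,d=snap('side','s10')
i=eyes.camera_info('side'); K=i['intrinsics']; v,uu=np.mgrid[:420,:560]
P=(np.stack([(uu-K[0,2])*d/K[0,0],(v-K[1,2])*d/K[1,1],d,np.ones_like(d)],-1)@np.linalg.inv(i['extrinsics']).T)[...,:3]
hsv=cv2.cvtColor(a,cv2.COLOR_BGR2HSV)
m=(hsv[...,0]>8)&(hsv[...,0]<25)&(hsv[...,1]>90)&(d>0)&(P[...,0]>.5)&(P[...,0]<.8)&(abs(P[...,1]-.09)<.18)&(P[...,2]>.08)
Q=P[m]
for _ in range(4):
    n=np.linalg.svd(Q-Q.mean(0),full_matrices=False)[2][2]; n*=np.sign(n[2]); r=(Q-Q.mean(0))@n; Q=Q[abs(r)<max(.004,2*r.std())]
print('tilt along u',np.degrees(np.arctan2(n@u,n[2])))
E
```

```text
t 34.58 tilt 33.1 pos [0.4673 0.059  0.2796] pull -0.3 radial 0.9 (to hinge +) side -0.1 grip 0.398
tilt along u -0.04079659881730537
```

View pics/s10.png

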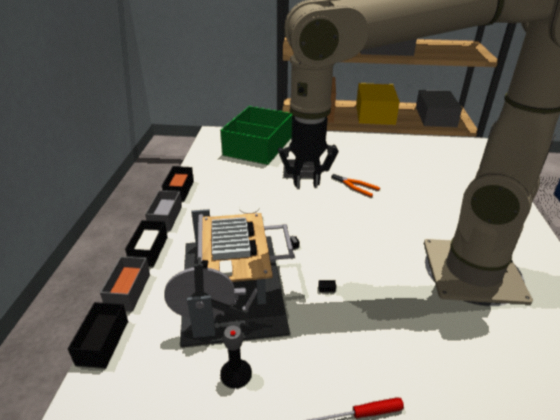

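The board at (235,245) lies flat. The gripper at (305,165) is clear of everything, and the relay, plug, joystick, driver and crimper are where they were. I'm handing in.

```bash
python3 -c "
from workcell import ticket
print(ticket.hand_in())"
```

```text
the job is handed in; nothing more can be done
None
```

The board now lies flat on its stand, and I handed the job in at about 34.6 s of the 72 s allowed.

- **Raising:** I gripped the handle bar with 25 N and raised the board from about 27° to 75°. The pull reached about 7–8 N at the buffer, where the pictures showed the pawl fallen over and at rest, clear of the disc.
- **Lowering:** I brought the board down by hand until it rested on the stand, then eased off, opened the gripper and moved up and away.
- **Last checks:** The fitted board tilt was −0.04°, the force on the tool was about zero, and the gripper was clear of everything. In the final side picture, the relay, plug, joystick, driver and crimper looked unmoved. The arm hid the tray and I could not clearly make out the spool; I measured none of these positions.
- **Checks that disagreed:** My arc fit put the flat position about 8 mm too high at the bar. I therefore crept down on force and the camera tilt instead. The last creeping step pressed about 12 N onto the stand before I backed off. Earlier, gripping and raising put short loads of about 15 N along the board until I corrected the path.

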